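# Load a ring carrier onto the engraver's presence switch

## Task

Pick up the long rectangular wooden ring carrier by the steel clamp post in its middle and set it down flat in the aluminium loading nest, lengthwise between the two side rails, far enough towards the closed end that its leading edge holds the hinged switch lever down. Either end may lead; place it, do not drop it, then let go. Leave the short square carrier where it stands.

Things in the scene. Friction and masses are not known exactly. Their poses are not given: they have to be found in the camera images.
- long_post (a point): Middle of the steel clamp post (40 x, 24 y, 44 mm tall) on the centre of the LONG carrier, a loose beech board 120 (x) x 64 (y) x 16 mm, 0.32 kg, same either way round. Point: on the post's axis, 22 mm below its top, 22 above the board, 38 above the underside. Grip across y (24 mm); z up. A square (64 mm) and a round (68 mm) carrier with the same post stand near.
- nest_seat (a point): Point on the floor (20 mm above the table) of the fixed aluminium nest, where the long carrier's middle belongs. x: along the nest to its closed end; z up. Rails 88 mm apart (44 each side of the point), 10 mm above the floor; end stop 72 mm past the point, 14 high; black switch box behind it, 24 high; other end open, floor from -72 mm. Seated, the post's middle is 38 mm above this point.
- switch_lever (a joint): Angle (rad) of the presence-switch lever: steel strip 40 x 12 mm with a 10 mm white roller, hinged under the end stop on the nest's centre line, pointing to the open end. 0 = sprung up, roller 40 mm past the seat point, its top 14 mm above the floor; grows when pressed down, about 0.36 under a seated carrier. Takes about 0.5 N: the carrier's weight holds it down.
- short_post (a point): Middle of the clamp post of the SHORT square carrier (bystander, not to be moved): beech board 64 x 64 x 16 mm with the same post, 38 mm above its underside.
There are look-alikes about, which are no part of the job. What is shaped like the part that bears long_post but black or orange is not meant.

How it is judged:
By the outcome, as a careful person would: the job done as asked, in the order asked, and still so for the second after the job is handed in, with the robot touching nothing.
It also fails if it takes over 38 s, if anything falls off the work surface, if the arm or the gripper's body presses on something with over 40 N, if the wrist force passes 120 N, or if a joint passes its speed limit or range.

## Robot

A 6-joint arm with a two-finger parallel gripper is mounted at the origin on the work surface. World frame = base frame: x ahead of the robot, y to its left, z up, the work surface at z = 0. Lengths are in mm, angles in degrees, forces in N, time in s.
With the tool pointing down it reaches from about 350 to 850 mm from the base axis. Payload 8.1 kg.
Tool frame: the origin (TCP) lies at the very end of the fingers, on their centre line; the grasp point (between the pads) lies 19 mm behind it (tcp_to_grasp is the distance from the TCP to the grasp point, in mm); z points along the fingers, x is the direction in which the jaws open and shut, and the axes are right-handed (so a half turn about z gives the same grasp; the last joint's range is limited). The gripper opens to 85 mm and grips with 20 to 120 N. Pads are 22 mm wide; open, the fingers measure 114 mm over their backs; the gripper's body (76 mm by 85 mm) begins 54 mm behind the grasp point. The pads swing forward as they close: fully open they stand 13 mm farther back than shut.
Start: joints at [-74.622, 7.471, 85.268, -0, 87.261, -4.893], TCP at [207.899, -562.835, 231.292] pointing down, gripper open.
Joint ranges: [-169.43, 169.43], [-51.17, 129.36], [1.28, 143.12], [-76.62, 256.62], [0, 156.53], [-152.29, 152.29]. Speed limits (degrees/s): [136.94, 136.94, 159.86, 180, 180, 180].

## Interface

Orientations are given as [roll, pitch, yaw] about the fixed x, y, z axes, in that order (R = Rz(yaw) Ry(pitch) Rx(roll)).
In Python, from bench import * gives the robot as it stands. The module is installed in compiled form; this text tells all that it offers.
- The arm moves only by the tool apply_moves, never from a script. Its argument "targets" is text: rows parted by semicolons, each of 7 numbers parted by spaces: the turn, a rotation vector about the tool's x, y, z in rad, then the shift along the tool's x, y, z in cm, then the finger opening in cm, from 0 to 8.54. A call has exactly 5 rows; each row is the pose to reach, as a shift and turn from the pose commanded when the call began, along the tool's axes at that moment; what a row does not reach only later rows make up. A row lasts 1/10 s, in which the tool goes at most 50 mm and 8.59 degrees, less where a joint would pass 70% of its speed; a pose out of reach is approached as far as the arm can. A call with a gripper value outside its range is refused whole. The fingers move at their own pace and stop on an object; "force" is the grip in N (left out, the last holds). Time passes only in rows, so rows that repeat a pose let the fingers close, or fill a call up. It gives the time, the measured TCP pose, the force and the opening at its end, in the units of the state.
- sense(): the state, without advancing time (a new reading comes with each control period).
- snapshot(name): name is "scene" or "top"; returns the picture (480x640x3 uint8, red, green, blue); there is no depth.
- camera_model(name): a dict with "fx", "fy", "cx", "cy" (pixels), "k1" (the pictures are not rectified: a ray, as slopes to the right and down, at radius r is drawn at 1 + k1 r^2 times it, then the intrinsics apply), "position" and "attitude" of the camera in the world. Camera axes: x right, y up, looking along -z (the intrinsics and any distortion apply to the point x, -y, -z); pixel columns grow to the right and rows downward; lengths in mm; the calibration is good to about 2 mm. A picture is of the moment at which its call begins. camera_model takes no time and is no camera call.
- hand_in(): hands the job in, once; it reports no verdict.
Trained networks look in the newest picture that a camera, given by its name, has taken for a name from the list of things; names that differ only in an ending like _2 or _b are one class to them, and where a whole thing is asked for, a point or a joint stands for the part that bears it (a point fixed in the world has none). Each returns a list of dicts, best first, with "confidence" (0 to 1); they miss things now and then, are a little off and sometimes report something else, mostly with a low value. They report only what shows in the picture. A call takes as long as a camera call. They do not tell look-alikes from the thing itself.
- recognise(camera, query): "at" ([row, column] in pixels, amid what is visible of it).
- place_of(camera, query): "at" ([row, column] in pixels: a listed point, or the origin of a listed thing).
The state is a dict: "time": time; "joint_pos": joint angles; "qd": joint speeds; "joint_efforts": joint torques, N m; "tool_pos": TCP position; "tcp_rot": TCP orientation; "ft_force": force on the tool from outside, world axes, zero at the start; "wrist_torque": the same for the moment, N m; "finger_gap": finger opening in mm.
Only numpy, scipy, OpenCV 4.12 (cv2) and the standard library are available. Lean on these libraries where they do the work, as an engineer would, in place of code of your own. Each camera call takes 0.05 s, during which the arm holds its last target. There are 200 camera calls.

## Working session

There is one attempt and no reset: what is moved stays moved. The work goes in short steps, Python scripts to look and compute and a tool call to move; the robot and the scene stay as the last step left them, time stands still between calls to the robot, and variables do not carry over. Pictures are saved under pics/ and viewed, about 8 in all and at most 12, crops included, and the job is handed in when it is done.

Besides the shell and the picture viewer there is one more tool, called after "Request:" as name(argument=value, ...) on one line, values as JSON. apply_moves: Moves the arm, as the interface text tells. Its arguments: {"type":"object","properties":{"targets":{"type":"string"},"force":{"type":"number"}},"required":["targets"]}

```bash
mkdir -p pics
cat > h.py <<'E'
from bench import *
import numpy as np, cv2
from scipy.spatial.transform import Rotation as R
def cam(n):
    c=camera_model(n); return c
def Rc(c):
    a=np.array(c["attitude"],float)
    return a if a.shape==(3,3) else R.from_euler('xyz',a,degrees=True).as_matrix()
def ray(n,at):
    c=cam(n); K=np.array([[c["fx"],0,c["cx"]],[0,c["fy"],c["cy"]],[0,0,1]],float)
    p=cv2.undistortPoints(np.array([[[at[1],at[0]]]],float),K,np.array([c["k1"],0,0,0,0.]))[0,0]
    return np.array(c["position"],float),Rc(c)@np.array([p[0],-p[1],-1])
def atz(n,at,z):
    o,d=ray(n,at); return o+d*(z-o[2])/d[2]
def tri(at1,at2,n1="scene",n2="top"):
    o,d=ray(n1,at1);p,e=ray(n2,at2)
    d/=np.linalg.norm(d);e/=np.linalg.norm(e)
    s=np.linalg.lstsq(np.c_[d,-e],p-o,rcond=None)[0]
    a,b=o+s[0]*d,p+s[1]*e
    return (a+b)/2,np.linalg.norm(a-b)
def snap(n,f):
    im=snapshot(n); cv2.imwrite(f"pics/{f}.png",im[:,:,::-1]); return im
E
python3 - <<'E'
from h import *
for n in("scene","top"):
    print(camera_model(n)); snap(n,n+"0")
    for q in("long_post","short_post","nest_seat","switch_lever"):
        for r in place_of(n,q): print(n,q,np.round(r["at"]),round(r["confidence"],2))
print(sense())
E
```

```text
{'fx': 613.6379313495453, 'fy': 613.6379313495453, 'cx': 315.4537774669234, 'cy': 241.46188641054823, 'k1': 0.01919792669388405, 'position': array([1066.118396  , -788.17742619, 1043.60749005]), 'attitude': array([43.61247155, -0.56475526, 41.54410379])}
scene long_post [263. 406.] 0.96
scene long_post [323. 188.] 0.87
scene long_post [241. 215.] 0.84
scene long_post [355. 312.] 0.69
scene long_post [307. 354.] 0.56
scene short_post [246. 322.] 0.87
scene nest_seat [200. 429.] 0.92Traceback (most recent call last):
  File "<stdin>", line 5, in <module>
ValueError: it knows: long_post, nest_seat, short_post
```

View pics/scene0.png

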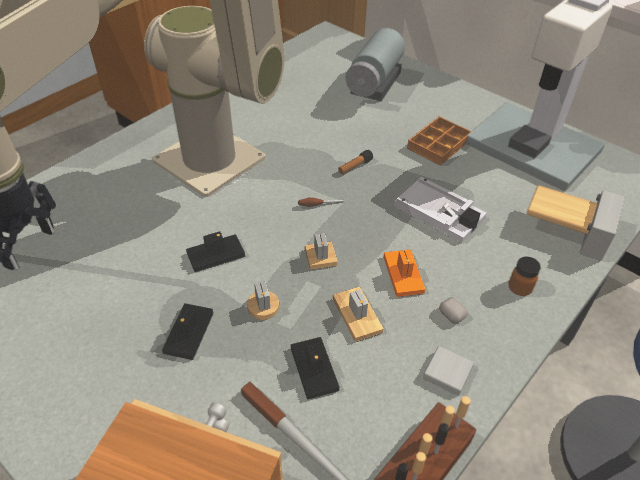

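The scene view shows the beech long carrier at row 312, col 357. Look-alikes are orange (270,404) and black (250,215), (330,188), (367,315), plus the square carrier (252,321) and the round one (300,263). The nest is at (208,440), with its black switch box at the right end (217,468).

Run:
```python
from h import *
snap("top","top0"); P={}
print(camera_model("top"))
for q in("long_post","short_post","nest_seat"):
    for r in place_of("top",q): print(q,np.round(r["at"],1),round(r["confidence"],2), np.round(atz("top",r["at"],20 if q[0]=='n' else 38)))
for q,a,z in(("long",[307,354],38),("short",[246,322],38),("nest",[200,429],20)): print(q,np.round(atz("scene",a,z)))
print(sense())
```

```text
{'fx': 591.135881547625, 'fy': 591.135881547625, 'cx': 318.3234877079678, 'cy': 234.75773033756968, 'k1': -0.050997086407186934, 'position': array([ 307.59571541,  -60.09239964, 1099.96665216]), 'attitude': array([  8.05662109,  -0.34743306, -90.65383761])}
long_post [268.7 507.1] 0.92 [ 392. -410.   38.]
long_post [142.6 267.8] 0.87 [632.  24.  38.]
long_post [340.5 404.6] 0.85 [ 267. -219.   38.]
long_post [136.3 441.3] 0.8 [ 641. -300.   38.]
long_post [144.9 356.8] 0.75 [ 626. -142.   38.]
short_post [235.6 318. ] 0.59 [456. -68.  38.]
nest_seat [191.6 150.3] 0.75 [545. 245.  20.]
long [ 620. -151.   38.]
short [458. -65.  38.]
nest [541. 242.  20.]
{'time': 0.4, 'joint_pos': array([-7.46208511e+01,  7.47794010e+00,  8.52760325e+01, -1.81324126e-03,
        8.72631754e+01, -4.89742967e+00]), 'qd': array([-0.01839253, -0.03766795, -0.10108356,  0.00610544, -0.01668875,
        0.0268505 ]), 'joint_efforts': array([-6.31921994e-04, -5.68512475e+01, -5.00105274e+01, -4.19127900e-04,
        5.26242991e-03, -1.31998647e-05]), 'tool_pos': array([ 207.87618503, -562.74936019,  231.14255972]), 'tcp_rot': array([ 1.79999659e+02,  1.72399426e-02, -6.97233346e+01]), 'ft_force': array([-0.81273593, -0.44265332,  0.31918201]), 'wrist_torque': array([-0.00736153, -0.00119431, -0.03025084]), 'finger_gap': 85.20094555460385}
```

View pics/top0.png

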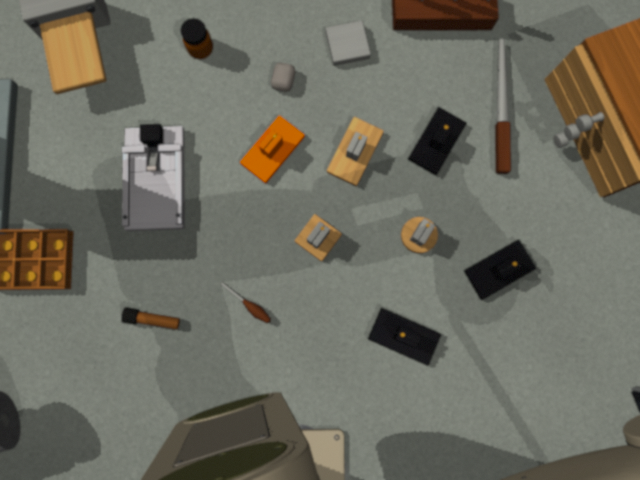

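Top view: beech long carrier at (145,357), orange at (148,272), blacks at (140,437), (268,502), (335,404), square at (237,318), round at (235,420), nest at (190,153) with its switch box at (133,151). By colour and shape, the choice is (145,357). Next I'll make rectified crops to check it and get the angles.

```bash
cat >> h.py <<'E'
def proj(n,X):
    c=cam(n); p=(np.atleast_2d(X)-np.array(c["position"],float))@Rc(c)
    u=p[:,0]/-p[:,2]; v=-p[:,1]/-p[:,2]; s=1+c["k1"]*(u*u+v*v)
    return np.c_[c["fx"]*u*s+c["cx"],c["fy"]*v*s+c["cy"]]
def rect(n,im,cx,cy,z,h=100,s=4,w=None):
    # image: right = -y, down = -x ; s px per mm/..., h half-size mm
    g=np.linspace(-h,h,int(s*h)); Y,X=np.meshgrid(cy-g,cx-g)
    q=proj(n,np.c_[X.ravel(),Y.ravel(),np.full(X.size,z)]).astype(np.float32).reshape(*X.shape,2)
    return cv2.remap(im,q[...,0],q[...,1],cv2.INTER_CUBIC)
E
python3 - <<'E'
from h import *
T=cv2.imread("pics/top0.png");S=cv2.imread("pics/scene0.png")
cs=[]
for n,im in(("top",T),("scene",S)):
    a=rect(n,im,624,-146,16,100,2.8);b=rect(n,im,544,244,30,100,2.8)
    cs.append(np.hstack([a,b]))
    hsv=cv2.cvtColor(a,cv2.COLOR_BGR2HSV)
    m=cv2.inRange(hsv,(8,70,80),(28,255,255)); m=cv2.morphologyEx(m,cv2.MORPH_CLOSE,np.ones((25,25)))
    c=max(cv2.findContours(m,0,1)[0],key=cv2.contourArea)
    r=cv2.minAreaRect(c);k=200/279; print(n,624+100-r[0][1]*k,-146+100-r[0][0]*k,np.array(r[1])*k,r[2])
cv2.imwrite("pics/rect.png",np.vstack(cs))
E
```

```text
top 621.347672438536 -139.4767090718806 [ 66.68130745 123.10395053] 26.56505012512207
scene 624.5814637761816 -144.03424137894825 [ 68.82990902 128.44170464] 27.040523529052734
```

View pics/rect.png

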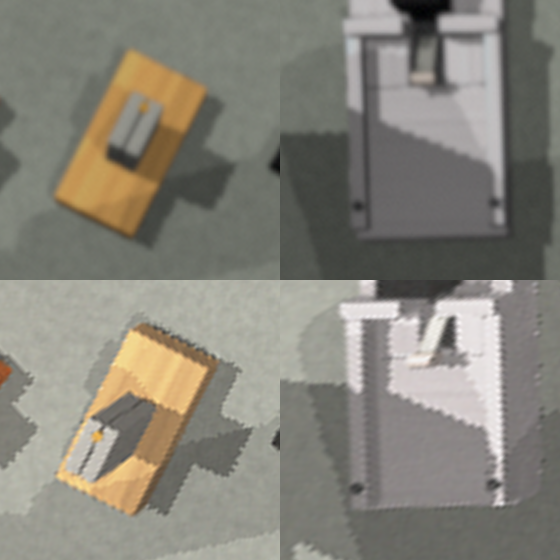

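```bash
cat >> h.py <<'E'
def goto(x,y,z,yaw):
    s=sense(); A=R.from_euler('xyz',s["tcp_rot"],degrees=True); B=R.from_euler('xyz',[180,0,yaw],degrees=True)
    print("t",s["time"],"pos",np.round(s["tool_pos"],1),np.round(s["tcp_rot"],1),"F",np.round(s["ft_force"],1),"gap",round(s["finger_gap"],1))
    print("rot",np.round((A.inv()*B).as_rotvec(),3),"cm",np.round(A.inv().apply(np.array([x,y,z])-s["tool_pos"])/10,2))
E
python3 -c "
from h import *
goto(623,-143,130,-116.6)"
```

```text
t 0.4 pos [ 207.9 -562.7  231.1] [180.    0.  -69.7] F [-0.8 -0.4  0.3] gap 85.2
rot [0.    0.    0.818] cm [-24.98 -53.49  10.12]
```

Request:
apply_moves(targets="0 0 0.14 -2.1 -4.5 0 8.5; 0 0 0.28 -4.2 -9 0 8.5; 0 0 0.42 -6.3 -13.5 0 8.5; 0 0 0.55 -8.4 -18 0 8.5; 0 0 0.68 -10.5 -22.5 0 8.5")

```text
time: 0.9
tool_pos: [382.8, -385.7, 231.5]
tcp_rot: [-180.0, -0.0, -109.0]
ft_force: [-0.5, -1.3, 0.2]
finger_gap: 84.4
```

```bash
python3 -c "
from h import *
goto(623,-143,130,-116.6)"
```

```text
t 0.9 pos [ 382.8 -385.7  231.5] [-180.   -0. -109.] F [-0.5 -1.3  0.2] gap 84.4
rot [-0.001 -0.     0.133] cm [-30.76 -14.82  10.15]
```

Request:
apply_moves(targets="0 0 0.03 -4.5 -2.2 1 8.5; 0 0 0.06 -9 -4.4 2 8.5; 0 0 0.09 -13.5 -6.6 4 8.5; 0 0 0.13 -18 -8.8 6 8.5; 0 0 0.133 -22.5 -11 8 8.5")

```text
time: 1.4
tool_pos: [550.1, -216.7, 156.2]
tcp_rot: [-179.9, -0.0, -116.3]
ft_force: [0.5, -1.4, -0.1]
finger_gap: 85.0
```

```bash
python3 -c "
from h import *
goto(623,-143,130,-116.6)"
```

```text
t 1.4 pos [ 550.1 -216.7  156.2] [-179.9   -0.  -116.3] F [ 0.5 -1.4 -0.1] gap 85.0
rot [-0.001 -0.     0.005] cm [-9.84 -3.27  2.62]
```

Request:
apply_moves(targets="0 0 0.005 -4 -1.2 1 8; 0 0 0.005 -8 -2.4 2 8; 0 0 0.005 -9.8 -3.2 2.6 8; 0 0 0.005 -9.8 -3.2 2.6 8; 0 0 0.005 -9.8 -3.2 2.6 8")

```text
time: 1.9
tool_pos: [620.6, -144.4, 130.2]
tcp_rot: [180.0, -0.0, -116.5]
ft_force: [-0.3, 0.9, -0.1]
finger_gap: 80.3
```

Run:
```python
from h import *
T=snap("top","top1");S=snap("scene","scene1")
for n in("top","scene"):
    for r in place_of(n,"long_post"):
        print(n,np.round(r["at"],1),round(r["confidence"],2),np.round(atz(n,r["at"],38)))
goto(623,-143,130,-116.6)
s=sense()["tool_pos"]
S=cv2.imread("pics/scene1.png")
T=cv2.imread("pics/top1.png")
# predicted grasp point if lowered here; and TCP
for n,im in(("scene",S),("top",T)):
    for X,c in(([623,-143,38],(0,0,255)),([623,-143,60],(255,0,0)),(s,(0,255,0))):
        p=proj(n,X)[0]; cv2.circle(im,tuple(int(round(v)) for v in p),1,c,-1)
p=proj("scene",[623,-143,60])[0].astype(int);q=proj("top",[623,-143,60])[0].astype(int)
f=lambda im,p:cv2.resize(im[p[1]-60:p[1]+60,p[0]-60:p[0]+60],(400,400),interpolation=cv2.INTER_CUBIC)
cv2.imwrite("pics/close1.png",np.hstack([f(S,p),f(T,q)]))
```

```text
top [338.6 408. ] 0.89 [ 270. -225.   38.]
top [141.8 269.9] 0.81 [633.  20.  38.]
top [268.4 505.1] 0.67 [ 393. -406.   38.]
top [136.6 441.4] 0.6 [ 641. -300.   38.]
top [147.  357.5] 0.59 [ 622. -143.   38.]
scene [356.6 312. ] 0.94 [ 636. -297.   38.]
scene [241.  214.8] 0.8 [ 268. -216.   38.]
scene [263.6 403.6] 0.78 [626.  15.  38.]
scene [302.  356.7] 0.69 [ 616. -137.   38.]
scene [319.1 189.1] 0.6 [ 392. -397.   38.]
t 2.1 pos [ 620.4 -145.8  131.1] [-180.    -0.  -116.6] F [-0.4 -0.7  0.2] gap 80.1
rot [-0.001 -0.    -0.   ] cm [-0.36 -0.11  0.11]
```

View pics/close1.png

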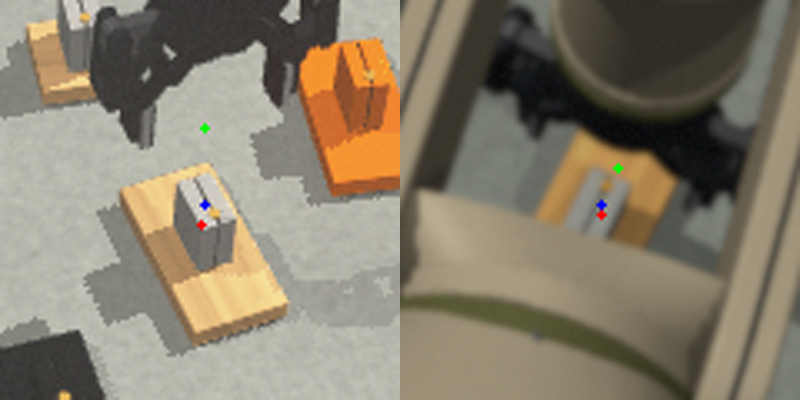

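The carrier directly below is the beech one. The predicted post-top point falls at crop pixel (205,205), in the middle of the post top, so I'm going down.

Request:
apply_moves(targets="0 0 0 -0.2 -0.1 4 8; 0 0 0 -0.2 -0.1 7 8; 0 0 0 -0.2 -0.1 9 8; 0 0 0 -0.2 -0.1 10.5 8; 0 0 0 -0.2 -0.1 10.8 8")

```text
time: 2.6
tool_pos: [621.0, -143.5, 20.6]
tcp_rot: [179.8, -0.0, -116.6]
ft_force: [-0.1, 0.2, -0.1]
finger_gap: 80.1
```

Request:
apply_moves(targets="0 0 0 0 0 0 4; 0 0 0 0 0 0 2; 0 0 0 0 0 0 1.5; 0 0 0 0 0 0 1.5; 0 0 0 0 0 0 1.5", force=50)

```text
time: 3.1
tool_pos: [623.8, -143.4, 24.0]
tcp_rot: [-179.9, 0.0, -116.5]
ft_force: [0.1, -0.6, 6.4]
finger_gap: 23.6
```

Request:
apply_moves(targets="0 0 0 0 0 -1 1.5; 0 0 0 0 0 -3 1.5; 0 0 0 0 0 -5 1.5; 0 0 0 0 0 -8 1.5; 0 0 0 0 0 -10 1.5")

```text
time: 3.6
tool_pos: [622.7, -143.3, 124.6]
tcp_rot: [-180.0, 0.0, -116.5]
ft_force: [1.5, -0.7, -2.5]
finger_gap: 23.9
```

Run:
```python
from h import *
snap("scene","scene2")
goto(545,241,120,-88.4)
p=proj("scene",sense()["tool_pos"])[0].astype(int);S=cv2.imread("pics/scene2.png")
cv2.imwrite("pics/close2.png",cv2.resize(S[p[1]-70:p[1]+70,p[0]-80:p[0]+80],(640,560),interpolation=cv2.INTER_CUBIC))
```

```text
t 3.65 pos [ 624.7 -143.9  128.5] [-179.7    0.  -116.5] F [ 3.  -0.   1.2] gap 23.5
rot [-0.006 -0.001 -0.491] cm [-30.88  24.32   0.74]
```

View pics/close2.png

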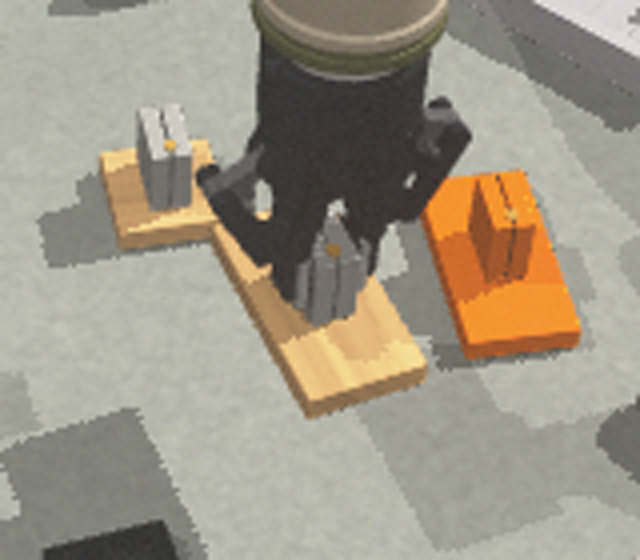

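The carrier is lifted, level and centred in the jaws. The orange one (crop 500,260) and the square one (165,190) haven't moved. Now I'll carry it over the nest.

Request:
apply_moves(targets="0 0 -0.05 -2 1.6 0 1.5; 0 0 -0.13 -5 4 0 1.5; 0 0 -0.21 -8.5 6.7 0 1.5; 0 0 -0.3 -12 9.4 0 1.5; 0 0 -0.38 -15.5 12.1 0 1.5")

```text
time: 4.15
tool_pos: [582.3, 50.9, 121.7]
tcp_rot: [179.9, -0.0, -94.6]
ft_force: [0.6, 0.6, -2.7]
finger_gap: 23.4
```

```bash
python3 -c "
from h import *
goto(545,241,110,-88.4)"
```

```text
t 4.15 pos [582.3  50.9 121.7] [179.9  -0.  -94.6] F [ 0.6  0.6 -2.7] gap 23.4
rot [ 0.001 -0.    -0.108] cm [-18.65   5.23   1.17]
```

Request:
apply_moves(targets="0 0 -0.03 -4 1.1 0 1.5; 0 0 -0.06 -8 2.2 0 1.5; 0 0 -0.09 -12 3.4 0 1.5; 0 0 -0.108 -16 4.5 0.6 1.5; 0 0 -0.108 -18.5 5.2 1.2 1.5")

```text
time: 4.65
tool_pos: [545.6, 240.9, 109.8]
tcp_rot: [180.0, 0.0, -88.4]
ft_force: [-0.2, 0.8, -2.6]
finger_gap: 23.4
```

Request:
apply_moves(targets="0 0 0 0 0 0.5 1.5; 0 0 0 0 0 1 1.5; 0 0 0 0 0 1.5 1.5; 0 0 0 0 0 1.5 1.5; 0 0 0 0 0 1.5 1.5")

```text
time: 5.15
tool_pos: [547.3, 237.2, 95.3]
tcp_rot: [180.0, -0.0, -88.6]
ft_force: [0.3, 0.6, -2.3]
finger_gap: 23.7
```

Run:
```python
from h import *
snap("scene","scene3");snap("top","top3")
goto(545,241,70,-88.4)
p=sense()["tool_pos"];L=[]
for n in("scene","top"):
    q=proj(n,p)[0].astype(int);q[1]=max(q[1],65);S=cv2.imread(f"pics/{n}3.png")
    L.append(cv2.resize(S[q[1]-65:q[1]+65,q[0]-60:q[0]+60],(400,433),interpolation=cv2.INTER_CUBIC))
cv2.imwrite("pics/close3.png",np.hstack(L))
```

```text
t 5.25 pos [547.5 237.5  95.8] [-180.     0.   -88.6] F [-1.2  0.2 -2.7] gap 23.7
rot [-0.     0.    -0.004] cm [-0.35  0.24  2.58]
```

View pics/close3.png

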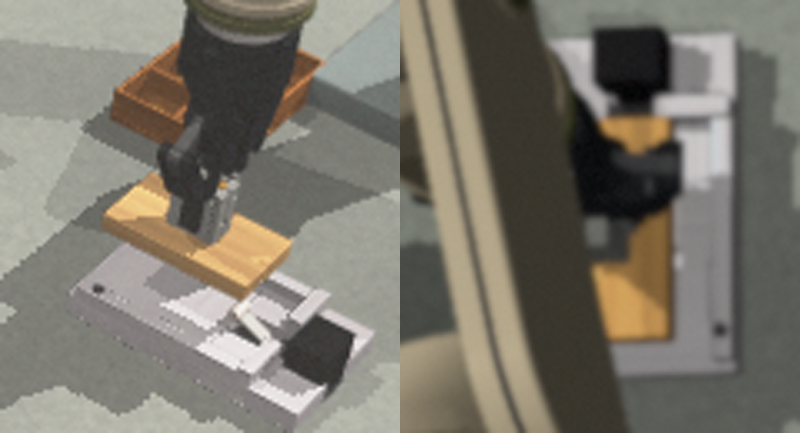

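The board sits over the nest, parallel to the rails, with its leading end short of the end stop. The lever is visible at crop (255,325). I'll lower it with a small +y correction.

Request:
apply_moves(targets="0 0 0 -0.15 0.1 1 1.5; 0 0 0 -0.3 0.1 2 1.5; 0 0 0 -0.3 0.2 3 1.5; 0 0 0 -0.3 0.2 4 1.5; 0 0 0 -0.3 0.2 4.4 1.5")

```text
time: 5.75
tool_pos: [543.7, 240.8, 49.3]
tcp_rot: [179.8, -0.0, -88.6]
ft_force: [-0.6, 0.7, -2.7]
finger_gap: 23.5
```

Request:
apply_moves(targets="0 0 0 0 0 0.15 1.5; 0 0 0 0 0 0.3 1.5; 0 0 0 0 0 0.45 1.5; 0 0 0 0 0 0.5 1.5; 0 0 0 0 0 0.5 1.5")

```text
time: 6.25
tool_pos: [545.3, 241.2, 46.8]
tcp_rot: [-180.0, 0.0, -88.6]
ft_force: [-0.0, -0.4, -2.6]
finger_gap: 23.3
```

Request:
apply_moves(targets="0 0 0 0 0 0.05 1.5; 0 0 0 0 0 0.1 1.5; 0 0 0 0 0 0.15 1.5; 0 0 0 0 0 0.2 1.5; 0 0 0 0 0 0.2 1.5")

```text
time: 6.75
tool_pos: [544.9, 241.1, 44.4]
tcp_rot: [180.0, -0.0, -88.6]
ft_force: [-0.7, -0.3, -1.6]
finger_gap: 23.0
```

Request:
apply_moves(targets="0 0 0 0 0 0.05 1.5; 0 0 0 0 0 0.1 1.5; 0 0 0 0 0 0.15 1.5; 0 0 0 0 0 0.15 1.5; 0 0 0 0 0 0.15 1.5")

```text
time: 7.25
tool_pos: [545.2, 241.2, 44.0]
tcp_rot: [-180.0, 0.0, -88.6]
ft_force: [-4.1, -1.1, 6.5]
finger_gap: 23.6
```

Run:
```python
from h import *
snap("scene","scene4")
goto(545,241,70,-88.4)
p=[545,241,30]
q=proj("scene",p)[0].astype(int);S=cv2.imread("pics/scene4.png")
cv2.imwrite("pics/close4.png",cv2.resize(S[q[1]-65:q[1]+65,q[0]-70:q[0]+70],(700,600),interpolation=cv2.INTER_CUBIC))
```

```text
t 7.3 pos [545.2 241.2  44. ] [-180.     0.   -88.6] F [-5.6 -1.1  6.8] gap 23.4
rot [-0.     0.    -0.003] cm [ 0.02  0.02 -2.6 ]
```

View pics/close4.png

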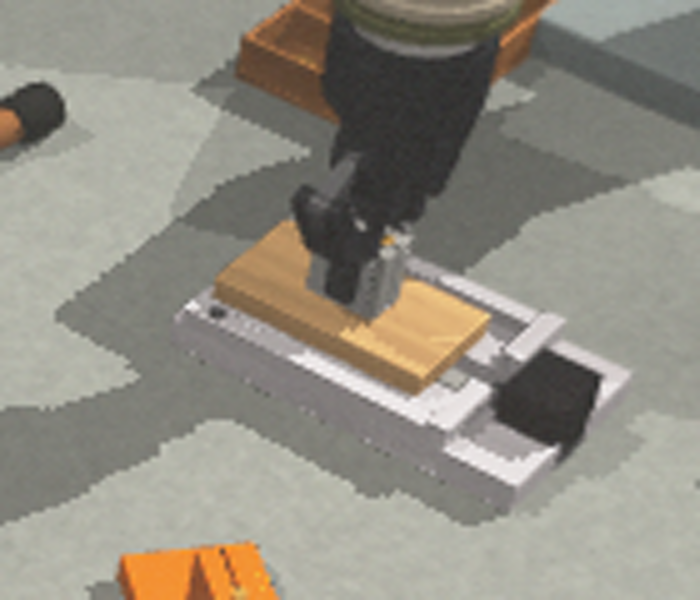

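The board is seated between the rails with its leading end over the lever, and the TCP height of 44.0 matches the pick height plus 20. I'll release it.

Request:
apply_moves(targets="0 0 0 0 0 -0.05 1.5; 0 0 0 0 0 -0.05 3; 0 0 0 0 0 -0.05 5; 0 0 0 0 0 -0.05 6; 0 0 0 0 0 -0.05 6")

```text
time: 7.8
tool_pos: [545.0, 241.1, 43.4]
tcp_rot: [-180.0, 0.0, -88.6]
ft_force: [0.4, 0.5, 0.5]
finger_gap: 60.1
```

Request:
apply_moves(targets="0 0 0 0 0 -0.5 6; 0 0 0 0 0 -2 6; 0 0 0 0 0 -5 6; 0 0 0 0 0 -9 6; 0 0 0 0 0 -13 6")

```text
time: 8.3
tool_pos: [544.7, 241.1, 175.9]
tcp_rot: [-180.0, 0.0, -88.6]
ft_force: [0.5, 0.9, -0.0]
finger_gap: 59.8
```

Request:
apply_moves(targets="0 0 0 4 1.5 0 6; 0 0 0 8 3 0 6; 0 0 0 12 5 0 6; 0 0 0 16 7 0 6; 0 0 0 20 9 0 6")

```text
time: 8.8
tool_pos: [459.5, 37.6, 175.0]
tcp_rot: [-179.9, -0.0, -88.5]
ft_force: [0.5, -1.4, 0.4]
finger_gap: 60.0
```

Run:
```python
from h import *
snap("scene","scene5");snap("top","top5")
goto(545,241,70,-88.4)
for n in("scene","top"):
    for q in("long_post","short_post"):
      for r in place_of(n,q): print(n,q,round(r["confidence"],2),np.round(atz(n,r["at"],58 if q[0]=='l' else 38)))
L=[]
for n in("scene","top"):
    q=proj(n,[545,241,30])[0].astype(int);S=cv2.imread(f"pics/{n}5.png")
    L.append(cv2.resize(S[q[1]-75:q[1]+75,q[0]-65:q[0]+65],(400,460),interpolation=cv2.INTER_CUBIC))
cv2.imwrite("pics/close5.png",np.hstack(L))
```

```text
t 8.9 pos [458.6  35.1 174.7] [-1.799e+02 -1.000e-01 -8.880e+01] F [0.3 0.3 0.1] gap 60.0
rot [-0.001 -0.002 -0.007] cm [-20.42  -9.06  10.44]
scene long_post 0.98 [ 648. -303.   58.]
scene long_post 0.94 [540. 246.  58.]
scene long_post 0.93 [640.   0.  58.]
scene long_post 0.85 [ 408. -407.   58.]
scene long_post 0.78 [ 286. -236.   58.]
scene short_post 0.72 [462. -72.  38.]
top long_post 0.84 [ 628. -296.   58.]
top long_post 0.82 [ 271. -217.   58.]
top long_post 0.57 [ 390. -397.   58.]
top short_post 0.65 [457. -70.  38.]
```

View pics/close5.png

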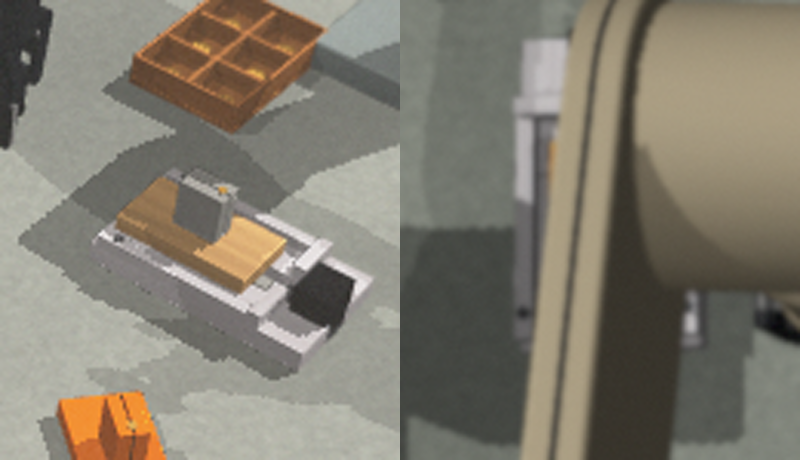

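The carrier stands released in the nest, level, in front of the stop. I'll check numerically by overlaying the predicted flat, seated outline.

Run:
```python
from h import *
S=cv2.imread("pics/scene5.png");a=np.radians(1.5);M=np.array([[np.cos(a),-np.sin(a)],[np.sin(a),np.cos(a)]])
q=proj("scene",[545,241,30])[0].astype(int)-[60,55]; k=6
I=cv2.resize(S[q[1]:q[1]+100,q[0]:q[0]+130],None,fx=k,fy=k,interpolation=cv2.INTER_NEAREST)
def box(hx,hy,z,c,x0=0):
    P=np.array([[x0-hx,-hy],[x0+hx,-hy],[x0+hx,hy],[x0-hx,hy]])@M.T+[545,241]
    cv2.polylines(I,[((proj("scene",np.c_[P,np.full(4,z)])-q+.5)*k).astype(np.int32)],True,c,1)
box(60,32,36,(0,0,255));box(60,32,20,(0,255,0));box(72,44,30,(255,0,0));box(20,12,80,(255,0,255))
cv2.imwrite("pics/close6.png",I)
```

```text
(no output)
```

View pics/close6.png

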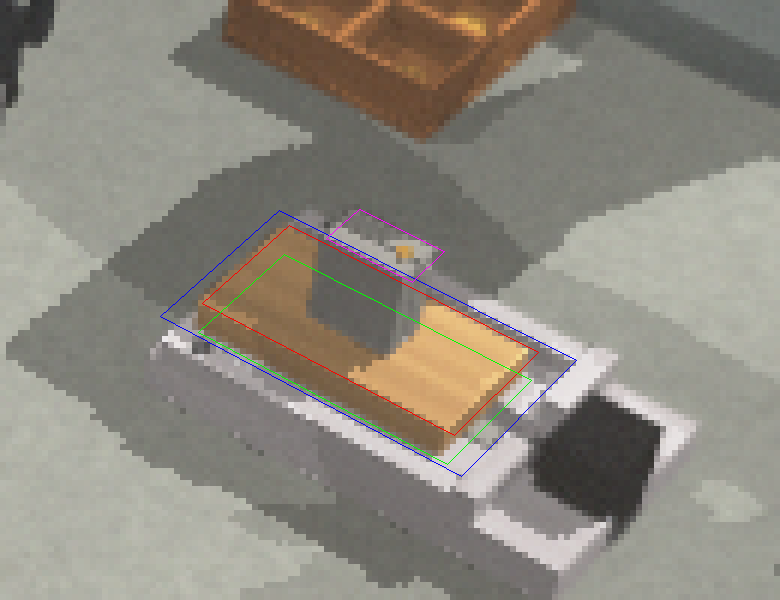

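```bash
python3 -c "
from bench import *
print(hand_in())"
```

```text
the job is handed in; nothing more can be done
None
```

I gripped the long beech carrier by its post, carried it to the nest, lowered it until it touched the floor, let go and handed in at about 9 s of the 38 s allowed.

**What the last checks showed:**
- **Seating:** the touch-down height was 20 mm above the pick-up height, which matches the nest floor. After release the force reading was about zero and the gripper was clear. The outline overlay shows the board flat and between the rails, within about 3 mm of where I aimed.
- **Other carriers:** the short square carrier reads where it did at the start, within the detection scatter of about 5 mm. I saw no sign that any other carrier had moved.

**What disagreed or could not be checked:**
- **Distance to the end stop:** the overlay suggests the nest lies a few millimetres further towards its closed end than I estimated. The board may therefore sit about 5 mm short of the exact seat point. Its leading edge would still be about 15 mm past the roller centre.
- **Switch lever:** I judged it down from the picture (the strip lies low in front of the board), as the lever angle cannot be read directly.
- **Top camera:** the arm hid the nest from it in the last picture, so the final check rests on the scene camera alone.

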